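# Zero the edging length counter and hold its measuring wheel on the shaft flat

### The arm

A 6-joint arm with a two-finger parallel gripper is mounted at the origin on the work surface. World frame = base frame: x ahead of the robot, y to its left, z up, the work surface at z = 0. Lengths are in m, angles in rad, forces in N, time in s.
With the tool pointing down it reaches from about 0.425 to 0.95 m from the base axis. Payload 3.5 kg.
Tool frame: the origin (TCP) lies midway between the tips of the shut fingers; the grasp point (between the pads) lies 19 mm behind it; z points along the fingers, y is the line along which they close (so a half turn about z gives the same grasp; the last joint's range is limited). The gripper opens to 85 mm and grips with 20 to 120 N. Pads are 22 mm wide; open, the fingers measure 114 mm over their backs; the gripper's body (76 mm by 85 mm) begins 54 mm behind the grasp point. The pads swing forward as they close: fully open they stand 13 mm farther back than shut.
Start: joints at [-1.294, 0.286, 1.577, -0, 1.279, -0.15], TCP at [0.279, -0.614, 0.231] pointing down, gripper open.
Joint ranges: [-2.77, 2.77], [-0.9, 2.22], [0.21, 2.48], [-1.53, 4.67], [0.24, 2.81], [-2.84, 2.84]. Speed limits (rad/s): [2.79, 2.79, 3.14, 3.14, 3.14, 3.14].

### API

Orientations are given as a unit quaternion [x, y, z, w].
In Python, from plant import ctrl gives the robot as it stands.
- The arm moves only by the tool send_rows, never from a script. Its argument "series" is a list that holds one entry, the list of rows, each a list of 7 numbers: the shift along the tool's x, y, z in cm, then the turn, a rotation vector about the tool's x, y, z in rad, then the opening, from -1 (shut) to 1 (fully open). In form: [[[x, y, z, rx, ry, rz, jaw], ...]]. A call has 1 to 10 rows; each row shifts and turns the commanded pose from where the row before left it, along the tool's axes as they then stand; what a row does not reach is not made up. A row lasts 1/8 s, in which the tool goes at most 62.5 mm and 10.7 degrees, less where a joint would pass 70% of its speed; a pose out of reach is approached as far as the arm can. A call is refused whole if a number of a shift passes 6.25 or a number of a turn 0.188, either way. A call with a gripper value outside its range is refused whole. The fingers move at their own pace and stop on an object; "force" is the grip in N (left out, the last holds). Time passes only in rows, so rows that do not move let the fingers close. It gives the time, the measured TCP pose, the force, the opening and the grip force at its end, in the units of the state.
- ctrl.get_state(): the state, without advancing time (a new reading comes with each control period).
- ctrl.read_camera(name): name is "scene" or "side" or "wrist"; returns a dict with "img" (420x560x3 uint8, red, green, blue), "fx", "fy", "cx", "cy" (pixels), "k1" (the pictures are not rectified: a ray, as slopes to the right and down, at radius r is drawn at 1 + k1 r^2 times it, then the intrinsics apply), "R" (3x3) and "t" (3): a world point X has camera coordinates R X + t; the wrist camera has in their place "hand_eye" (4x4, takes a point from camera to tool coordinates, whose origin is the TCP and whose axes are the flange's). Camera axes: x right, y down, z forward; pixel columns grow to the right and rows downward; lengths in m; the calibration is good to about 2 mm. A picture is of the moment at which its call begins: read the wrist's pose just before it. There is no depth.
- ctrl.sign_off(): hands the job in; it is judged then, once.
The state is a dict: "time": time; "qpos": joint angles; "dq": joint speeds; "joint_efforts": joint torques, N m; "eef_pos": TCP position; "tcp_rot": TCP orientation; "contact_force": force on the tool from outside, world axes, zero at the start; "wrist_torque": the same for the moment, N m; "opening": opening from 0.0 (shut) to 1.0 (fully open); "finger_force": force on a finger pad.
Only numpy, scipy, OpenCV 4.12 (cv2) and the standard library are available. Lean on these libraries where they do the work, as an engineer would, in place of code of your own. Each camera call takes 0.05 s, during which the arm holds its last target. There are 200 camera calls.

### The job

Set up the edging length counter for a new run: turn its reset knob back to the zero stop, then pinch the bare measuring shaft and turn it until your fingers feel its set-screw flat with the flat facing squarely to the counter's far long side (the side away from the robot, where the guide rollers stand). Then put the measuring wheel on the shaft, hub upward with its set screw over the flat, and hold it level with the hub's top flush with the shaft end, clear of the shoulder below. Finish while still holding it there so that the screw can be tightened, and leave the other things on the bench alone.

Things in the scene. Friction and masses are not known exactly. Their poses are not given: they have to be found in the camera images.
- meter: edging length counter, grey cast, fixed. Origin at bench level; x points to the far long side, y from dial to shaft. Base 190 x 370 mm, 12 high. Dial drum 108 mm across at y -90, face 94 mm high. Bearing column with 32 mm shoulder ring at y +90, top 94 mm high; the measuring shaft stands on it. Rollers 24 mm across, 104 high, at (x,y) mm: (55,0), (55,165), (105,135).
- reset_knob (a joint): reset knob angle, rad: 0 at the zero stop, grows counter-clockwise seen from above, so it goes home clockwise; friction 0.05 N m. Black knob in the middle of the dial, bar grip 40 x 12 mm, top 127 mm above the bench. The bar lies along the counter's x at 0; black pointer at the bar's +x end, zero is the long line by the steel stop pin.
- knob_grip (a point): on the knob's axis in the middle of its bar, 116 mm above the bench, 11 mm below the bar's top. x axis along the bar, towards the pointer.
- spindle (a joint): measuring shaft angle, rad, no stops: 0 when its flat faces the counter's x (far long side), grows counter-clockwise seen from above. Friction 0.05 N m; it stays where it is left.
- shaft_end (a point): centre of the shaft's top end, 152 mm above the bench. The shaft is a bare upright steel bar, 20 mm in diameter, 58 mm above its shoulder ring, the last 5 mm tapered to 13 mm. x axis: the way the flat faces.
- flat: set-screw flat, the length of the shaft below the taper, 14 mm wide, 7 mm from the shaft's axis: the shaft measures 17 mm pinched squarely across the flat, up to 20 mm elsewhere. Origin on the flat's face, 26.5 mm above the shoulder ring; x axis points out of the flat.
- wheel: measuring wheel, loose, aluminium, 0.2 to 0.33 kg, lying hub up: rim 64 mm across, 16 high, on it a hub 30 mm across, 44 mm total height, bore 21.5 mm right through. Origin centre of underside. Dark set screw along its x, 36 mm up, 7 mm thick, out to 23.5 mm from the axis; its tip stands 2 mm into the bore, so the wheel goes on only with the screw over the flat (within 25 degrees).
- hub_top (a point): centre of the wheel's hub top, 44 mm above its underside.
- screw (a point): outer end of the wheel's set screw.
- roller: bystander: spare black guide roller, 60 mm across, 45 mm high, plain tube without hub or screw, standing on the bench. The other bystanders (bottle 170 mm high, tin, mallet, square, screwdriver, spanner) lie farther out: over 0.72 m from the robot or more than 45 degrees off its x axis.
- hex_key: bystander: small L-shaped hex key, 90 by 28 mm, lying near the counter's near side
Things that resemble listed ones, but are neither listed nor needed, are in the scene too. Leave any green look-alike of the wheel alone.

How it is judged:
On the way, in this order (a step that is already met when the one before it is completed fails the run):
1. the reset knob is home at its zero stop (within 0.1 rad) (value of joint reset_knob below 0.1 rad), for 0.2 s.
2. the shaft's flat faces the far long side (within 0.26 rad) and the fingers pinch on the flat with 2 N or more (value of joint reset_knob below 0.1 rad and value of joint spindle between -0.26 and 0.26 rad and contact force between the fingers and flat above 2 N), for 0.2 s.
At the end, for the whole second after the job is handed in: Gripped (over 3 N) and at rest on the shaft: hub top within 5 mm of the shaft end's height, axes within 4 mm, tilt below 0.1 rad, screw end within 7 mm sideways of the flat's middle, flat facing the far long side within 0.26 rad, knob within 0.1 rad of its zero stop (value of joint reset_knob below 0.1 rad and value of joint spindle between -0.26 and 0.26 rad and y of screw in the frame of flat between -0.007 and 0.007 m and x of screw in the frame of flat above 0.01 m and horizontal distance between hub_top and shaft_end below 0.004 m and z of hub_top in the frame of shaft_end between -0.005 and 0.005 m and angle between wheel's own z axis and vertical below 0.1 rad and contact force between the fingers and wheel above 3 N and linear speed of wheel below 0.03 m/s); the arm keeps its last pose, push and grip.
It fails at once if another thing on the bench (roller, hex key, glue, tin, screwdriver, spanner, square, mallet) is moved more than 30 mm (distance of any of roller, hex_key, glue, wax_tin, screwdriver, spanner, square, mallet from where it was at the start of the episode above 0.03 m).
It also fails if it takes over 72 s, if anything falls off the work surface, if the arm or the gripper's body presses on something with over 40 N, if the wrist force passes 120 N, or if a joint passes its speed limit or range.

## Working session

There is one attempt and no reset: what is moved stays moved. The work goes in short steps, Python scripts to look and compute and a tool call to move; the robot and the scene stay as the last step left them, time stands still between calls to the robot, and variables do not carry over. Pictures are saved under pics/ and viewed, at most 10 in all, crops included, and the job is handed in when it is done.

Besides the shell and the picture viewer there is one more tool, called after "Emit:" by a JSON object that holds its "op" and its "data". send_rows: Moves the arm, as the interface text tells. Its arguments: {"type":"object","properties":{"series":{"type":"array"},"force":{"type":"number"}},"required":["series"]}

```bash
ls; mkdir -p pics
cat > h.py <<'E'
import numpy as np, cv2
from scipy.spatial.transform import Rotation as Ro
from plant import ctrl
def cam(name):
    s=ctrl.get_state(); c=ctrl.read_camera(name)
    if name=="wrist":
        H=np.array(c["hand_eye"]); T=np.eye(4); T[:3,:3]=Ro.from_quat(s["tcp_rot"]).as_matrix(); T[:3,3]=s["eef_pos"]
        M=np.linalg.inv(T@H); c["R"]=M[:3,:3]; c["t"]=M[:3,3]
    c["R"]=np.array(c["R"]); c["t"]=np.array(c["t"]); return c
def save(c,f): cv2.imwrite(f,c["img"][:,:,::-1])
def proj(c,P):
    p=np.atleast_2d(P)@c["R"].T+c["t"]; q=p[:,:2]/p[:,2:]; r2=(q**2).sum(1,keepdims=True)
    q=q*(1+c["k1"]*r2); return q*[c["fx"],c["fy"]]+[c["cx"],c["cy"]]
def back(c,uv,z):
    q=(np.atleast_2d(uv)-[c["cx"],c["cy"]])/[c["fx"],c["fy"]]; u=q.copy()
    for _ in range(20): u=q/(1+c["k1"]*(u**2).sum(1,keepdims=True))
    d=np.c_[u,np.ones(len(u))]@c["R"]; o=-c["R"].T@c["t"]
    return o+d*((z-o[2])/d[:,2])[:,None]
E
python3 - <<'E'
from h import *
import pickle
for n in("scene","side","wrist"):
    c=cam(n); save(c,f"pics/{n}0.png"); pickle.dump(c,open(f"{n}0.pkl","wb")); print(n,c["fx"],c["k1"],-c["R"].T@c["t"],c["R"][2])
print(ctrl.get_state())
E
```

```text
pics
scene 507.6959463105912 -0.13017747331631283 [0.88131669 0.51294902 1.29133334] [-0.30525847 -0.40484469 -0.86192694]
side 440.2440697088057 0.03409322499464286 [0.21626252 0.7537891  0.69948337] [ 0.24310574 -0.78603052 -0.56837983]
wrist 365.4279017178215 -0.04540370044466895 [ 0.35161234 -0.58008822  0.3726436 ] [-0.28585983 -0.12741879 -0.9497624 ]
{'time': 0.15, 'qpos': array([-1.29400551e+00,  2.86992280e-01,  1.57788012e+00, -6.65860363e-06,
        1.27864242e+00, -1.50010699e-01]), 'dq': array([-0.00147229, -0.00072554, -0.00581913,  0.00233539, -0.00125635,
       -0.00046447]), 'joint_efforts': array([ 8.17066230e-04, -4.06598639e+01, -2.93143147e+01, -1.87915080e-04,
        3.91600988e-03, -1.64820869e-05]), 'eef_pos': array([ 0.27929409, -0.61391662,  0.23022354]), 'tcp_rot': array([ 9.77315684e-01,  2.11785577e-01, -6.40630455e-05, -9.58948088e-04]), 'contact_force': array([-0.48422815,  0.40667939, -0.89472072]), 'wrist_torque': array([ 0.02857903, -0.01833969,  0.00364726]), 'finger_force': 0.0, 'opening': 0.9965859660742826}
```

View pics/scene0.png

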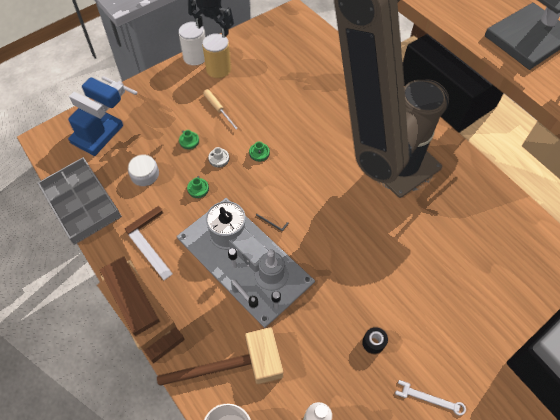

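View pics/side0.png

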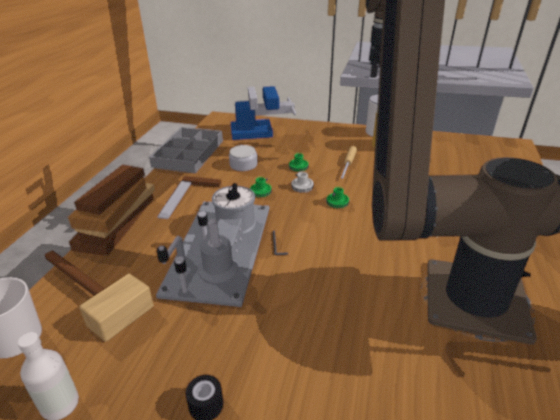

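The scene picture shows the dial at (226,217), the shaft column near (270,262), the rollers at (232,253), (276,296) and (253,300), the aluminium wheel at (218,157) among three green ones, and the hex key at (271,222). In the side picture the dial is at (234,200), the shaft top near (212,215) and the wheel at (302,181). Next I'll enlarge these.

Run:
```python
from h import *
import pickle
a=pickle.load(open("scene0.pkl","rb")); b=pickle.load(open("side0.pkl","rb"))
A=cv2.resize(a["img"][130:330,170:330],None,fx=2.5*1.2,fy=3,interpolation=cv2.INTER_CUBIC)[:600,:]
B=cv2.resize(b["img"][150:310,150:330][:, :107+0] if 0 else b["img"][150:310,150:330],None,fx=1.77,fy=1.77,interpolation=cv2.INTER_CUBIC)
C=np.zeros((600,800,3),np.uint8); C[:600,:480]=A; C[:B.shape[0],480:480+B.shape[1]]=B[:, :320]
W=pickle.load(open("wrist0.pkl","rb"))["img"]; w=cv2.resize(W,(320,240)); C[300:540,480:]=w
cv2.imwrite("pics/crop0.png",C[:,:,::-1])
for n,c,u,z in[("dial",a,(226,217),.094),("dial",b,(234,195),.094),("wheel",a,(218,153),.044),("wheel",b,(302,175),.044),("roller55,0",a,(232,253),.1),("r",b,(203,216),.104),("shaft",a,(270,250),.152),("shaft",b,(212,210),.152)]: print(n,back(c,u,z))
```

```text
dial [[ 0.57729531 -0.11306211  0.094     ]]
dial [[ 0.57779433 -0.12267732  0.094     ]]
wheel [[ 0.45864664 -0.3416627   0.044     ]]
wheel [[ 0.4498988 -0.345885   0.044    ]]
roller55,0 [[ 0.62644661 -0.01111432  0.1       ]]
r [[ 0.61153777 -0.00496427  0.104     ]]
shaft [[0.55675743 0.06129452 0.152     ]]
shaft [[0.56944028 0.03029193 0.152     ]]
```

View pics/crop0.png

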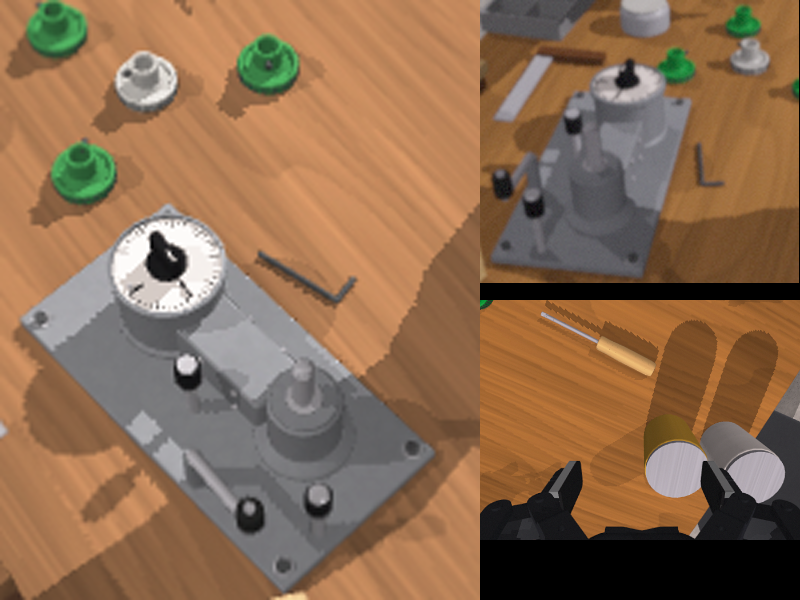

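The enlarged crop shows the dial's centre at scene (226,218), the shaft tip at (271,251), and roller tops at (232,250), (276,293) and (253,299). The wheel's hub is at (219,151), with its screw pointing left-down to (212,155). I'll fit the counter's pose to these.

Run:
```python
from h import *
import pickle
from scipy.optimize import least_squares
a=pickle.load(open("scene0.pkl","rb")); b=pickle.load(open("side0.pkl","rb"))
P=np.array([[0,-90,94],[55,0,104],[55,165,104],[105,135,104],[0,90,152],[-95,-185,12],[95,-185,12],[-95,185,12],[95,185,12]])/1000.
A=np.array([[226,217.7],[232.3,249],[276,292.5],[253,298.5],[271.3,251],[226,199.3],[177.3,236.7],[314.7,281.7],[264.7,326.7]])
B=np.array([[233.6,198],[203,213.5],[180.5,258.5],[162.7,248.5],[213,212]])
def X(p,P):
    c,s=np.cos(p[2]),np.sin(p[2]); return np.c_[p[0]+c*P[:,0]-s*P[:,1],p[1]+s*P[:,0]+c*P[:,1],P[:,2]]
def f(p): return np.r_[(proj(a,X(p,P))-A).ravel(),(proj(b,X(p,P[:5]))-B).ravel()]
r=least_squares(f,[.57,-.03,0.],loss="soft_l1"); print(r.x,r.fun.reshape(-1,2).round(1).tolist())
print("dial,shaft",X(r.x,P[[0,4]]))
for c,u in((a,(219,151)),(b,(302.5,174))): print("wheel",back(c,u,.044))
h=back(a,(219,151),.044); s=back(a,(212.3,154.7),.036); print("screw",s-h,np.degrees(np.arctan2(*(s-h)[0,[1,0]])))
pickle.dump(r.x,open("meter.pkl","wb"))
s=ctrl.get_state(); print(Ro.from_quat(s["tcp_rot"]).as_matrix().round(3))
c=cam("wrist"); print(np.array(c["hand_eye"]).round(4))
```

```text
[ 0.56883803 -0.02476306  0.14517085] [[-1.5, -0.0], [-0.6, 1.1], [0.6, -0.1], [0.8, -0.8], [-0.3, -0.3], [3.0, -7.1], [2.8, -5.0], [5.7, -8.6], [6.3, -6.2], [-2.3, -1.4], [-2.6, -1.0], [-1.2, -0.2], [-1.8, -1.1], [-1.1, 7.8]]
dial,shaft [[ 0.58185756 -0.11381637  0.094     ]
 [ 0.5558185   0.06429025  0.152     ]]
wheel [[ 0.45197164 -0.34623986  0.044     ]]
wheel [[ 0.44974514 -0.35192444  0.044     ]]
screw [[ 0.02164247 -0.00597436 -0.008     ]] -15.432068643231881
[[ 0.91   0.414 -0.001]
 [ 0.414 -0.91   0.002]
 [ 0.    -0.002 -1.   ]]
[[ 1.000e-04 -9.497e-01 -3.133e-01  7.990e-02]
 [ 1.000e+00  2.000e-04 -3.000e-04 -1.100e-03]
 [ 3.000e-04 -3.133e-01  9.497e-01 -1.426e-01]
 [ 0.000e+00  0.000e+00  0.000e+00  1.000e+00]]
```

Run:
```python
from h import *
import pickle
from scipy.optimize import least_squares
a=pickle.load(open("scene0.pkl","rb")); b=pickle.load(open("side0.pkl","rb"))
P=np.array([[0,-90,94],[55,0,104],[55,165,104],[105,135,104],[0,90,152],[-95,-185,12],[95,-185,12],[-95,185,12],[95,185,12]])/1000.
A=np.array([[226,217.7],[232.3,249],[276,292.5],[253,298.5],[271.3,251],[226,199.3],[177.3,236.7],[314.7,281.7],[264.7,326.7]])
# side: tops + near corners (pixels from crop: left-bottom (493,262), right-bottom (641,273), right-top (690,98))
B=np.array([[233.6,198],[203,213.5],[180.5,258.5],[162.7,248.5],[213,212]])
PB=np.r_[P[:5],P[[8,7,5]]]; B=np.r_[B,[[157.3,298],[241,304.2],[268.6,205.4]]]
def X(p,P):
    c,s=np.cos(p[2]),np.sin(p[2]); return np.c_[p[0]+c*P[:,0]-s*P[:,1],p[1]+s*P[:,0]+c*P[:,1],P[:,2]+(p[3] if len(p)>3 else 0)]
def fit(i,j,p0):
    f=lambda p:np.r_[(proj(a,X(p,P[i]))-A[i]).ravel(),(proj(b,X(p,PB[j]))-B[j]).ravel()]
    r=least_squares(f,p0); print(r.x.round(4),r.fun.reshape(-1,2).round(1).tolist())
I=list
fit(I(range(9)),I(range(8)),[.57,-.03,.1,0]); fit(I(range(5)),I(range(5)),[.57,-.03,.1]); fit([5,6,7,8],[5,6,7],[.57,-.03,.1]); fit([0,4,5,6,7,8],[0,4],[.57,-.03,.1,0.])
fit(I(range(9)),[],[.57,-.03,.1,0]);fit([],I(range(8)),[.57,-.03,.1,0]);
```

```text
[ 0.5742 -0.025   0.1302 -0.004 ] [[-2.7, 1.4], [-2.5, 2.6], [-2.1, 2.0], [-2.0, 1.0], [-2.4, 1.8], [2.6, -5.8], [1.8, -4.3], [3.7, -6.0], [3.5, -4.3], [-3.6, -0.3], [-4.3, -0.2], [-4.2, 0.4], [-4.4, -0.7], [-3.8, 8.8], [4.2, -2.2], [6.8, -0.1], [4.4, 0.5]]
[ 0.5659 -0.0261  0.1328] [[-0.6, -1.2], [-0.2, -0.0], [0.5, -0.8], [0.6, -1.8], [0.0, -1.1], [-0.6, -1.5], [-1.2, -1.3], [-0.5, -0.7], [-0.9, -1.7], [-0.1, 7.6]]
[ 0.5869 -0.0168  0.1329] [[0.3, -2.5], [-0.8, -0.4], [2.1, -1.9], [1.6, 0.4], [-3.0, -1.8], [-0.0, 0.1], [-1.0, 0.2]]
[ 0.5765 -0.0248  0.122  -0.0024] [[-3.3, 1.4], [-3.4, 2.3], [2.5, -5.8], [1.3, -4.6], [2.9, -5.1], [2.2, -3.7], [-4.3, -0.9], [-5.3, 8.1]]
[ 0.5719 -0.0292  0.1352 -0.0218] [[-2.5, 3.1], [-2.1, 4.0], [-2.1, 2.7], [-1.7, 1.7], [-2.5, 3.1], [2.6, -3.9], [2.6, -2.6], [2.9, -5.4], [3.7, -4.0]]
[ 0.5775 -0.0366  0.118  -0.012 ] [[-2.6, -0.3], [-3.2, -0.6], [-3.5, -0.8], [-3.1, -1.8], [-3.3, 8.4], [5.1, -4.1], [6.1, -1.4], [5.1, 0.7]]
```

The base is evidently offset in x, because the roller at x=105 lies outside its half width. The tall features agree to about 1 px: dial (0.578,-0.115), shaft (0.554,0.063), yaw 0.133. Moving over the wheel first.

Emit:
{"op": "send_rows", "data": {"series": [[[3.83, -2.44, 0, 0, 0, 0, 1], [3.83, -2.44, 0, 0, 0, 0, 1], [3.83, -2.44, 0, 0, 0, 0, 1], [3.83, -2.44, 0, 0, 0, 0, 1], [3.83, -2.44, 0, 0, 0, 0, 1], [3.83, -2.44, 0, 0, 0, 0, 1], [3.83, -2.44, 0, 0, 0, 0, 1], [0, 0, 0, 0, 0, 0, 1], [0, 0, 0, 0, 0, 0, 1]]]}}

```text
time: 1.32
eef_pos: [0.4527, -0.3481, 0.2313]
tcp_rot: [0.977, 0.212, -0.0, 0.0]
contact_force: [-0.3, -0.8, -0.6]
opening: 1.001
finger_force: 0.0
```

Run:
```python
from h import *
import pickle
c=cam("wrist"); save(c,"pics/w1.png"); pickle.dump(c,open("w1.pkl","wb")); print(ctrl.get_state()["eef_pos"])
print(proj(c,[[.452,-.347,.044]]))
```

```text
[ 0.45241279 -0.34858965  0.23126419]
[[282.28460099 182.80135134]]
```

Emit:
{"op": "send_rows", "data": {"series": [[[3.52, -2.65, 0, 0, 0, 0, 1], [3.52, -2.65, 0, 0, 0, 0, 1], [3.52, -2.65, 0, 0, 0, 0, 1], [3.52, -2.65, 0, 0, 0, 0, 1], [3.52, -2.65, 0, 0, 0, 0, 1], [3.52, -2.65, 0, 0, 0, 0, 1], [0, 0, 0, 0, 0, 0, 1], [0, 0, 0, 0, 0, 0, 1]]]}}

```text
time: 2.38
eef_pos: [0.5789, -0.1171, 0.2311]
tcp_rot: [0.977, 0.211, -0.0, 0.0]
contact_force: [-0.1, -1.0, 0.0]
opening: 1.0
finger_force: 0.0
```

Run:
```python
from h import *
import pickle
c=cam("wrist"); save(c,"pics/w2.png"); pickle.dump(c,open("w2.pkl","wb")); print(ctrl.get_state()["eef_pos"],ctrl.get_state()["time"])
w=pickle.load(open("w1.pkl","rb"))["img"]
C=np.zeros((600,800,3),np.uint8); C[:300,:400]=cv2.resize(w,(400,300)); C[300:,:400]=cv2.resize(c["img"],(400,300))
q=proj(c,[[.578,-.115,.11]])[0]; print(q); x,y=q.astype(int); 
k=c["img"][max(0,y-100):y+100,max(0,x-66):x+67]; C[:600,400:400+3*k.shape[1]]=cv2.resize(k,None,fx=3,fy=3,interpolation=cv2.INTER_CUBIC)[:600,:400]; print(max(0,x-66),max(0,y-100))
cv2.imwrite("pics/crop1.png",C[:,:,::-1])
```

```text
[ 0.57879918 -0.11734679  0.23112727] 2.425
[280.90907346 203.33157551]
214 103
```

View pics/crop1.png

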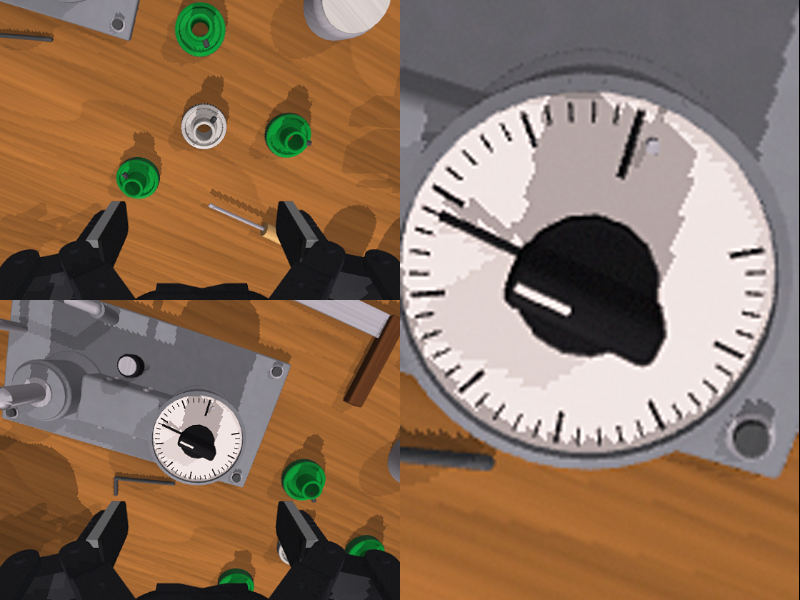

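In this view (crop1) the zero line is at full-image (295,140)–(288,162), beside the stop pin. The black pointer runs left to (227,174), and the white mark at the bar's pointer end spans (252,199)–(271,207). The wheel is near (284,179) in w1, with its screw up-right. Converting these to angles.

Run:
```python
from h import *
import pickle
c=pickle.load(open("w2.pkl","rb")); w=pickle.load(open("w1.pkl","rb"))
ang=lambda d:np.degrees(np.arctan2(d[1],d[0])).round(1)
# dial edge ellipse: left402,right778? use rim fit
z0=back(c,(294.7,140.3),.094)[0];z1=back(c,(288,162.3),.094)[0];print("zero",z0,ang(z0-z1))
p=back(c,(227.3,174),.1)[0];p1=back(c,(254,184.7),.1)[0];print("ptr",p,ang(p-p1))
m=back(c,(252.3,199),.127)[0];m1=back(c,(270.7,207),.127)[0];print("mark",m,m1,ang(m-m1), np.linalg.norm(m-m1))
d=np.array([.578,-.115]);print("from centre",ang(z0[:2]-d),ang(p[:2]-d),ang(m[:2]-d),np.linalg.norm(m[:2]-d))
print("line intersect", np.linalg.lstsq(np.array([[-(z0-z1)[1],(z0-z1)[0]],[-(p-p1)[1],(p-p1)[0]]]),np.array([-(z0-z1)[1]*z0[0]+(z0-z1)[0]*z0[1],-(p-p1)[1]*p[0]+(p-p1)[0]*p[1]]),rcond=None)[0])
# dial white ellipse: threshold near
hsv=cv2.cvtColor(c["img"],cv2.COLOR_RGB2HSV)
g=((hsv[...,1]<45)&(hsv[...,2]>140)).astype(np.uint8); n,l,st,ce=cv2.connectedComponentsWithStats(g); i=l[180,310]; 
h=cv2.convexHull(np.argwhere(l==i)[:,::-1].astype(np.int32)); X=back(c,h[:,0].astype(float),.094); (cx,cy),r=cv2.minEnclosingCircle(X[:,:2].astype(np.float32)); print("dial circ",i,st[i],cx,cy,r)
e=cv2.fitEllipse(X[:,:2].astype(np.float32)); print(e)
s=ctrl.get_state(); print(s["qpos"].round(3))
k=w["img"][140:220,240:330]; cv2.imwrite("pics/wh.png",cv2.resize(k,None,fx=6,fy=6,interpolation=cv2.INTER_CUBIC)[:,:,::-1])
```

```text
zero [ 0.62335321 -0.10589848  0.094     ] 7.9
ptr [ 0.57963926 -0.06930758  0.1       ] 91.8
mark [ 0.57732381 -0.09332433  0.127     ] [ 0.57727399 -0.10747906  0.127     ] 89.8 0.01415481698673863
from centre 11.3 87.9 91.8 0.021686210976411675
line intersect [ 0.58095877 -0.11174382]
dial circ 59 [ 214  133  125  121 9173] 0.577335000038147 -0.11089449375867844 0.04979325830936432
((0.5773922204971313, -0.1109008714556694), (0.09893215447664261, 0.09908059984445572), 102.55046081542969)
[-3.72e-01  1.03e-01  1.79e+00 -1.00e-03  1.25e+00  7.74e-01]
```

View pics/wh.png

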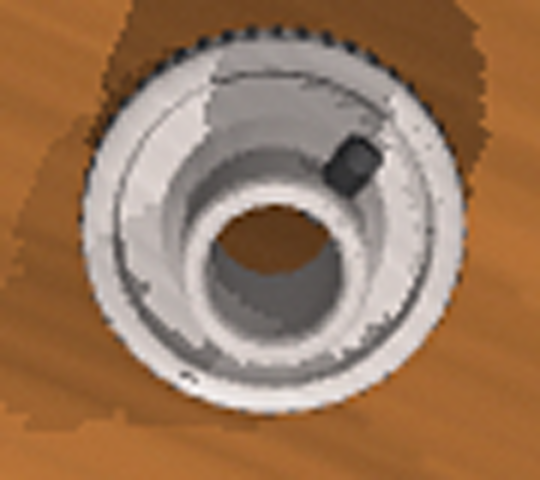

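The wheel crop shows the hub top's centre at full-image (286,185) and the outer end of the screw at (301,166). The knob's bar lies at about 91° in the world and zero is at 7.8°, so the turn is about 83° clockwise. The knob's axis is at (0.577,-0.111).

Emit:
{"op": "send_rows", "data": {"series": [[[0.14, -0.62, 0, 0, 0, 0, 1], [0, 0, 1.5, 0, 0, -0.165, 1], [0, 0, 1.5, 0, 0, -0.165, 1], [0, 0, 1.5, 0, 0, -0.165, 1], [0, 0, 1.5, 0, 0, -0.165, 1], [0, 0, 1.5, 0, 0, -0.165, 1], [0, 0, 1.5, 0, 0, -0.165, 1], [0, 0, 1.5, 0, 0, -0.165, 1], [0, 0, 1.2, 0, 0, 0, 0], [0, 0, 1.2, 0, 0, 0, -0.4]]]}}

```text
time: 3.68
eef_pos: [0.5779, -0.11, 0.102]
tcp_rot: [0.704, 0.71, 0.0, 0.0]
contact_force: [-0.3, 0.9, 0.0]
opening: 0.607
finger_force: 0.0
```

Emit:
{"op": "send_rows", "data": {"series": [[[0, 0, 0, 0, 0, 0, -1], [0, 0, 0, 0, 0, 0, -1], [0, 0, 0, 0, 0, 0, -1], [0, 0, 0, 0, 0, 0, -1], [0, 0, 0, 0, 0, 0, -1]]], "force": 30}}

```text
time: 4.3
eef_pos: [0.5784, -0.1099, 0.1034]
tcp_rot: [0.703, 0.711, 0.0, 0.001]
contact_force: [-1.7, -0.4, 5.3]
opening: 0.131
finger_force: 35.3
```

Emit:
{"op": "send_rows", "data": {"series": [[[0, 0, 0, 0, 0, 0.165, -1], [0, 0, 0, 0, 0, 0.165, -1], [0, 0, 0, 0, 0, 0.165, -1], [0, 0, 0, 0, 0, 0.165, -1], [0, 0, 0, 0, 0, 0.165, -1], [0, 0, 0, 0, 0, 0.165, -1], [0, 0, 0, 0, 0, 0.165, -1], [0, 0, 0, 0, 0, 0.165, -1], [0, 0, 0, 0, 0, 0, -1]]]}}

```text
time: 5.42
eef_pos: [0.5801, -0.1112, 0.1034]
tcp_rot: [0.992, 0.13, 0.003, 0.002]
contact_force: [4.3, -3.4, 0.7]
opening: 0.131
finger_force: 34.1
```

Emit:
{"op": "send_rows", "data": {"series": [[[0, 0, 0, 0, 0, 0.08, -1], [0, 0, 0, 0, 0, 0.06, -1], [0, 0, 0, 0, 0, 0.05, -1], [0, 0, 0, 0, 0, 0, -1], [0, 0, 0, 0, 0, 0, -1]]]}}

```text
time: 6.05
eef_pos: [0.58, -0.1115, 0.1035]
tcp_rot: [0.999, 0.038, 0.003, 0.003]
contact_force: [3.6, -3.9, 1.4]
opening: 0.135
finger_force: 47.3
```

Run:
```python
from h import *
s=ctrl.get_state(); R=Ro.from_quat(s["tcp_rot"]).as_matrix(); print(np.degrees(np.arctan2(R[1,0],R[0,0])),s["wrist_torque"],s["opening"])
```

```text
4.4080903288924125 [-0.64021624 -0.49778558  0.88267481] 0.13534965404053553
```

The wrist torque of 0.88 N m is well above friction, so the knob is on its stop. Releasing it, then moving above the shaft to look.

Emit:
{"op": "send_rows", "data": {"series": [[[0, 0, 0, 0, 0, 0, 0], [0, 0, 0, 0, 0, 0, 0.2], [0, 0, -3, 0, 0, 0, 0.4], [0, 0, -5, 0, 0, 0, 1], [0, 0, -5, 0, 0, 0, 1], [-0.3, -4.4, 0, 0, 0, 0, 1], [-0.3, -4.4, 0, 0, 0, 0, 1], [-0.3, -4.4, 0, 0, 0, 0, 1], [-0.3, -4.4, 0, 0, 0, 0, 1], [0, 0, 0, 0, 0, 0, 1]]]}}

```text
time: 7.3
eef_pos: [0.5519, 0.0679, 0.2314]
tcp_rot: [0.999, 0.038, -0.001, -0.001]
contact_force: [0.5, -1.4, -0.1]
opening: 1.0
finger_force: 0.0
```

Emit:
{"op": "send_rows", "data": {"series": [[[0, 0, 0, 0, 0, 0, 1], [0, 0, 0, 0, 0, 0, 1]]]}}

```text
time: 7.55
eef_pos: [0.5534, 0.0641, 0.232]
tcp_rot: [0.999, 0.035, -0.0, 0.0]
contact_force: [0.5, 1.0, 0.3]
opening: 0.998
finger_force: 0.0
```

Run:
```python
from h import *
import pickle
c=cam("wrist"); pickle.dump(c,open("w3.pkl","wb")); print(ctrl.get_state()["eef_pos"])
q=proj(c,[[.554,.063,.152],[.554,.063,.094],[.5775,-.111,.12]]); print(q)
C=np.zeros((600,800,3),np.uint8); x,y=q[0].astype(int); x0=max(0,x-65);y0=max(0,y-75);k=c["img"][y0:y0+150,x0:x0+130]; k=cv2.resize(k,None,fx=4,fy=4,interpolation=cv2.INTER_CUBIC); C[:k.shape[0],:min(520,k.shape[1])]=k[:,:520]
C[:210,520:]=cv2.resize(c["img"],(280,210)); x,y=q[2].astype(int); k=c["img"][y-60:y+60,x-46:x+47]; 
if k.size: k=cv2.resize(k,(280,int(k.shape[0]*280/k.shape[1])));C[210:210+k.shape[0],520:]=k[:390]
print(x0,y0); cv2.imwrite("pics/crop3.png",C[:,:,::-1])
```

```text
[0.55343084 0.06407286 0.23209311]
[[285.60085421 220.45632923]
 [285.03163814 196.0750417 ]
 [523.76055863 191.35386563]]
220 145
```

View pics/crop3.png

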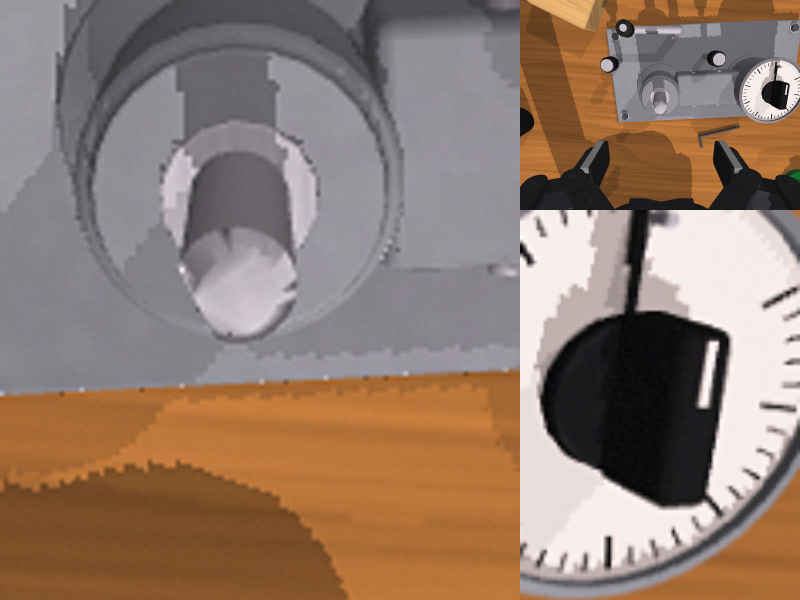

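The dial inset shows the pointer on the zero line. The shaft tip's centre is at full-image (281,216), and its lower-left silhouette looks cut straight from (266,213) to (274,228), which suggests the flat faces roughly 120° in the world. I'll check that against model overlays.

Run:
```python
from h import *
import pickle
c=pickle.load(open("w3.pkl","rb"))
t=back(c,(281.3,215.8),.152)[0]; print("tip",t)
w=pickle.load(open("w1.pkl","rb")); h=back(w,(285.8,185),.044)[0]; s=back(w,(300.8,166),.037)[0]; print("wheel",h,"screw",s-h,np.degrees(np.arctan2(*(s-h)[[1,0]])))
C=np.zeros((600,800,3),np.uint8)
for n,a in enumerate((90,110,130,150,170,-90,-150,-120)):
    th=np.radians(np.arange(0,360,2)); r=np.minimum(.01,.007/np.maximum(np.cos(th-np.radians(a)),1e-3)); 
    I=cv2.resize(c["img"][185:235,255:305],None,fx=4,fy=4,interpolation=cv2.INTER_CUBIC)
    for z,rr in((.152,np.full_like(th,.0065)),(.1467,r)):
        p=proj(c,np.c_[t[0]+rr*np.cos(th),t[1]+rr*np.sin(th),np.full_like(th,z)])
        cv2.polylines(I,[np.round(((p-[255,185])*4+1.5)*16).astype(np.int32)],True,(255,0,0) if z>.15 else (0,200,0),1,cv2.LINE_AA,4)
    cv2.putText(I,str(a),(3,15),0,.5,(255,255,0),1); y,x=divmod(n,4); C[y*200:y*200+200,x*200:x*200+200]=I
K=cv2.resize(c["img"][185:235,255:305],(200,200),interpolation=cv2.INTER_CUBIC); C[400:,:200]=K; C[400:,200:400]=cv2.convertScaleAbs(K,alpha=1.6,beta=-120)
cv2.imwrite("pics/flat.png",C[:,:,::-1])
```

```text
tip [0.55697478 0.06599193 0.152     ]
wheel [ 0.45144663 -0.35083527  0.044     ] screw [ 0.02079648 -0.00591186 -0.007     ] -15.868980990551016
```

View pics/flat.png

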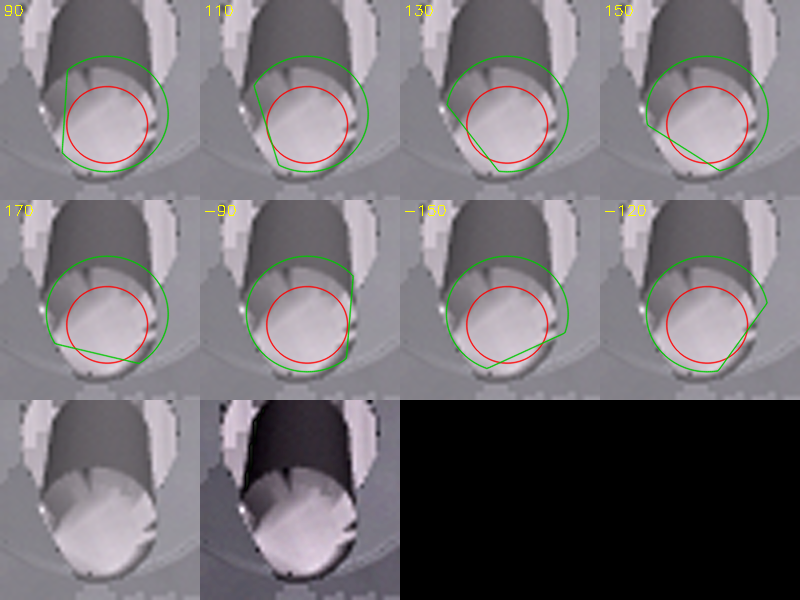

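The straight cut has the slope of the models between 110 and 130, so the flat faces about 117°. The overlay sits about 2 px too far right and 1.5 px too high, which puts the tip at (0.556,0.067). I'll turn the tool to yaw 207° so the fingers close across the flat, descending as it turns.

Emit:
{"op": "send_rows", "data": {"series": [[[0.28, -0.29, 0, 0, 0, 0, 1], [0, 0, 0, 0, 0, -0.1865, 1], [0, 0, 0, 0, 0, -0.1865, 1], [0, 0, 0, 0, 0, -0.1865, 1], [0, 0, 0, 0, 0, -0.1865, 1], [0, 0, 0, 0, 0, -0.1865, 1], [0, 0, 0, 0, 0, -0.1865, 1], [0, 0, 0, 0, 0, -0.1865, 1], [0, 0, 0, 0, 0, -0.1865, 1], [0, 0, 0, 0, 0, -0.1865, 1]]]}}

```text
time: 8.85
eef_pos: [0.5562, 0.0678, 0.2323]
tcp_rot: [0.639, 0.769, 0.0, -0.0]
contact_force: [0.0, 0.4, 0.2]
opening: 1.0
finger_force: 0.0
```

Emit:
{"op": "send_rows", "data": {"series": [[[0, 0, 0.5, 0, 0, -0.1865, 1], [0, 0, 0.5, 0, 0, -0.1865, 1], [0, 0, 0.5, 0, 0, -0.1865, 1], [0, 0, 1, 0, 0, -0.1865, 1], [0, 0, 1, 0, 0, -0.1865, 1], [0, 0, 1, 0, 0, -0.1865, 1], [0, 0, 1, 0, 0, -0.1865, 1], [0, 0, 1, 0, 0, -0.1865, 1], [0, 0, 1, 0, 0, -0.1865, 1], [0, 0, 1, 0, 0, -0.1865, 1]]]}}

```text
time: 10.1
eef_pos: [0.5563, 0.0679, 0.147]
tcp_rot: [-0.237, 0.971, 0.0, 0.0]
contact_force: [0.4, 0.5, 0.1]
opening: 0.999
finger_force: 0.0
```

Run:
```python
from h import *
s=ctrl.get_state(); R=Ro.from_quat(s["tcp_rot"]).as_matrix(); print(np.degrees(np.arctan2(R[1,0],R[0,0])),s["eef_pos"],s["qpos"].round(2),R[:,2])
```

```text
-152.55419129887974 [0.5562543  0.06785387 0.147036  ] [-0.06  0.12  1.93  0.    1.09 -2.11] [ 2.02994536e-04  1.06485825e-04 -9.99999974e-01]
```

Emit:
{"op": "send_rows", "data": {"series": [[[0, 0, 1.9, 0, 0, 0, 1], [0, 0, 1.9, 0, 0, 0, 0], [0, 0, 0, 0, 0, 0, -0.3], [0, 0, 0, 0, 0, 0, -1], [0, 0, 0, 0, 0, 0, -1], [0, 0, 0, 0, 0, 0, -1], [0, 0, 0, 0, 0, 0, -1], [0, 0, 0, 0, 0, 0, -1]]], "force": 30}}

```text
time: 11.1
eef_pos: [0.5576, 0.0662, 0.1104]
tcp_rot: [-0.235, 0.972, -0.002, 0.002]
contact_force: [3.4, -5.6, -2.8]
opening: 0.193
finger_force: 31.3
```

The opening reads 0.193, about 17 mm against 11 mm for the 12 mm knob bar, so the pads are square on the flat. Turning it clockwise by 1.92 rad.

Emit:
{"op": "send_rows", "data": {"series": [[[0, 0, 0, 0, 0, 0.185, -1], [0, 0, 0, 0, 0, 0.185, -1], [0, 0, 0, 0, 0, 0.185, -1], [0, 0, 0, 0, 0, 0.185, -1], [0, 0, 0, 0, 0, 0.185, -1], [0, 0, 0, 0, 0, 0.185, -1], [0, 0, 0, 0, 0, 0.185, -1], [0, 0, 0, 0, 0, 0.185, -1], [0, 0, 0, 0, 0, 0.185, -1], [0, 0, 0, 0, 0, 0.185, -1]]]}}

```text
time: 12.35
eef_pos: [0.5551, 0.0658, 0.1103]
tcp_rot: [0.637, 0.771, -0.003, 0.0]
contact_force: [-5.4, -8.4, 3.7]
opening: 0.189
finger_force: 31.6
```

Emit:
{"op": "send_rows", "data": {"series": [[[0, 0, 0, 0, 0, 0.07, -1], [0, 0, 0, 0, 0, 0, -1], [0, 0, 0, 0, 0, 0, -1], [0, 0, 0, 0, 0, 0, -1]]]}}

```text
time: 12.85
eef_pos: [0.555, 0.0659, 0.1103]
tcp_rot: [0.662, 0.75, -0.003, 0.001]
contact_force: [-6.3, -6.5, 4.3]
opening: 0.194
finger_force: 30.7
```

Run:
```python
from h import *
s=ctrl.get_state(); R=Ro.from_quat(s["tcp_rot"]).as_matrix(); print(np.degrees(np.arctan2(R[1,0],R[0,0])),s["eef_pos"],s["qpos"].round(2),R[:,2],s["opening"],s["wrist_torque"],s["contact_force"])
```

```text
97.16677183905381 [0.55502848 0.06592796 0.1102805 ] [-0.06  0.17  1.95 -0.01  1.02 -0.18] [-0.00296966 -0.0049185  -0.99998349] 0.19361487806516173 [-1.07845769  0.71711346 -0.07286031] [-6.30840055 -6.51271572  4.33668108]
```

The flat now faces about 7° and is still pinched at 31 N. The two grips place the shaft axis at (0.5563,0.0672). Next, the wheel.

Emit:
{"op": "send_rows", "data": {"series": [[[0, 0, 0, 0, 0, 0, 0], [0, 0, 0, 0, 0, 0, 0.5], [0, 0, -2, 0, 0, 0, 1], [0, 0, -5, 0, 0, 0, 1], [0, 0, -5, 0, 0, 0, 1], [0, 0, 0, 0, 0, 0, 1]]]}}

```text
time: 13.6
eef_pos: [0.5592, 0.0685, 0.2358]
tcp_rot: [0.662, 0.75, 0.004, 0.005]
contact_force: [-0.8, 0.6, 0.1]
opening: 1.002
finger_force: 0.0
```

Emit:
{"op": "send_rows", "data": {"series": [[[-5.03, -1.98, 0, 0, 0, 0, 1], [-5.03, -1.98, 0, 0, 0, 0, 1], [-5.03, -1.98, 0, 0, 0, 0, 1], [-5.03, -1.98, 0, 0, 0, 0, 1], [-5.03, -1.98, 0, 0, 0, 0, 1], [-5.03, -1.98, 0, 0, 0, 0, 1], [-5.03, -1.98, 0, 0, 0, 0, 1], [-5.03, -1.98, 0, 0, 0, 0, 1], [0, 0, 0, 0, 0, 0.18, 1], [0, 0, 0, 0, 0, 0.18, 1]]]}}

```text
time: 14.85
eef_pos: [0.4482, -0.3512, 0.2279]
tcp_rot: [0.788, 0.616, 0.0, -0.001]
contact_force: [0.1, -0.7, -0.8]
opening: 0.999
finger_force: 0.0
```

Emit:
{"op": "send_rows", "data": {"series": [[[0, 0, 0, 0, 0, 0.18, 1], [0, 0, 0, 0, 0, 0.18, 1], [0, 0, 0, 0, 0, 0.18, 1], [0, 0, 0, 0, 0, 0.18, 1], [0, 0, 1, 0, 0, 0.18, 1], [0, 0, 1, 0, 0, 0.18, 1], [0, 0, 1, 0, 0, 0.18, 1], [0, 0, 1, 0, 0, 0.18, 1], [0, 0, 1, 0, 0, 0.17, 1], [0, 0, 0, 0, 0, 0, 1]]]}}

```text
time: 16.1
eef_pos: [0.4481, -0.3498, 0.1773]
tcp_rot: [0.991, -0.136, -0.001, -0.001]
contact_force: [1.0, 0.6, -0.5]
opening: 1.001
finger_force: 0.0
```

Run:
```python
from h import *
import pickle
c=cam("wrist"); pickle.dump(c,open("w4.pkl","wb"))
s=ctrl.get_state(); R=Ro.from_quat(s["tcp_rot"]).as_matrix(); print(np.degrees(np.arctan2(R[1,0],R[0,0])),s["eef_pos"],s["qpos"].round(2),s["time"])
x,y=proj(c,[[.4514,-.3508,.04]])[0].astype(int); x0=x-80;y0=y-75; print(x0,y0)
cv2.imwrite("pics/w4.png",cv2.resize(c["img"][max(y0,0):y0+150,x0:x0+160],None,fx=4,fy=4,interpolation=cv2.INTER_CUBIC)[:,:,::-1])
```

```text
-15.56207531108448 [ 0.44847984 -0.35019276  0.17823793] [-0.84  0.11  1.89  0.    1.15  1.  ] 16.15
203 117
```

View pics/w4.png

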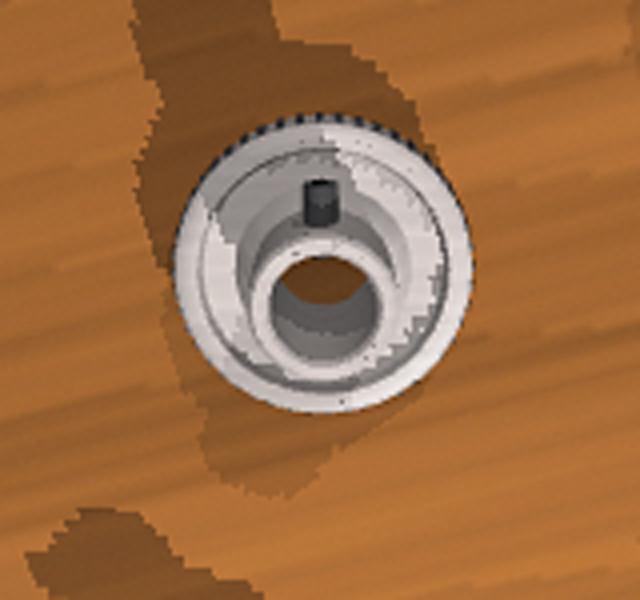

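The screw points along tool x almost exactly: its end is at full-image (283,163) and the hub's centre at (284,194).

Run:
```python
from h import *
import pickle
c=pickle.load(open("w4.pkl","rb"))
h=back(c,(284.0,193.8),.044)[0]; s=back(c,(283,163.5),.037)[0]; d=s-h
print(h,d,np.degrees(np.arctan2(d[1],d[0])))
e=ctrl.get_state(); R=Ro.from_quat(e["tcp_rot"]).as_matrix(); print((R.T@(h-e["eef_pos"])*100).round(2), (R.T@d*1000).round(1))
```

```text
[ 0.45109126 -0.35100869  0.044     ] [ 0.02197968 -0.00531033 -0.007     ] -13.582492657661716
[ 0.29  0.02 13.42] [22.6 -0.8  7. ]
```

Emit:
{"op": "send_rows", "data": {"series": [[[0.29, 0.02, 0, 0, 0, -0.02, 0.6], [0, 0, 4.5, 0, 0, 0, 0.4], [0, 0, 4.5, 0, 0, 0, 0.4], [0, 0, 4.5, 0, 0, 0, 0.4], [0, 0, 2.2, 0, 0, 0, 0.4], [0, 0, 0, 0, 0, 0, 0.4]]]}}

```text
time: 16.9
eef_pos: [0.4506, -0.3507, 0.0206]
tcp_rot: [0.992, -0.126, -0.001, -0.001]
contact_force: [0.0, 0.8, 0.7]
opening: 0.703
finger_force: 0.0
```

Emit:
{"op": "send_rows", "data": {"series": [[[0, 0, 0, 0, 0, 0, 0.1], [0, 0, 0, 0, 0, 0, -0.3], [0, 0, 0, 0, 0, 0, -1], [0, 0, 0, 0, 0, 0, -1], [0, 0, 0, 0, 0, 0, -1], [0, 0, 0, 0, 0, 0, -1]]], "force": 50}}

```text
time: 17.65
eef_pos: [0.4527, -0.3529, 0.0245]
tcp_rot: [0.992, -0.127, 0.001, 0.001]
contact_force: [-1.3, 1.5, 6.2]
opening: 0.321
finger_force: 51.2
```

Emit:
{"op": "send_rows", "data": {"series": [[[0, 0, -1.5, 0, 0, 0, -1], [0, 0, -3, 0, 0, 0, -1], [0, 0, -5, 0, 0, 0, -1], [0, 0, -5, 0, 0, 0, -1], [0, 0, -5, 0, 0, 0, -1], [0, 0, 0, 0, 0, 0, -1], [0, 0, 0, 0, 0, 0, -1]]]}}

```text
time: 18.52
eef_pos: [0.4506, -0.3509, 0.2159]
tcp_rot: [0.992, -0.127, -0.001, -0.001]
contact_force: [-0.1, 0.1, -3.8]
opening: 0.323
finger_force: 50.1
```

Run:
```python
from h import *
import pickle
c=cam("wrist"); pickle.dump(c,open("w5.pkl","wb")); d=cam("side"); pickle.dump(d,open("s5.pkl","wb"))
s=ctrl.get_state(); R=Ro.from_quat(s["tcp_rot"]).as_matrix(); print(np.degrees(np.arctan2(R[1,0],R[0,0])),s["eef_pos"],s["contact_force"],s["opening"],s["finger_force"])
x,y=proj(d,[s["eef_pos"]])[0].astype(int); print(x,y,proj(c,[s["eef_pos"]]))
C=np.zeros((600,800,3),np.uint8); C[:420,:400]=c["img"][:,80:480]; C[:600,400:]=cv2.resize(d["img"][y-75:y+75,x-50:x+50],(400,600),interpolation=cv2.INTER_CUBIC)
cv2.imwrite("pics/g5.png",C[:,:,::-1])
```

```text
-14.596292753135033 [ 0.4502202  -0.35044593  0.21429981] [ 0.09256065  0.81691032 -3.47117275] 0.32017068367720947 50.141469365917146
303 119 [[282.83441648 281.3537881 ]]
```

View pics/g5.png

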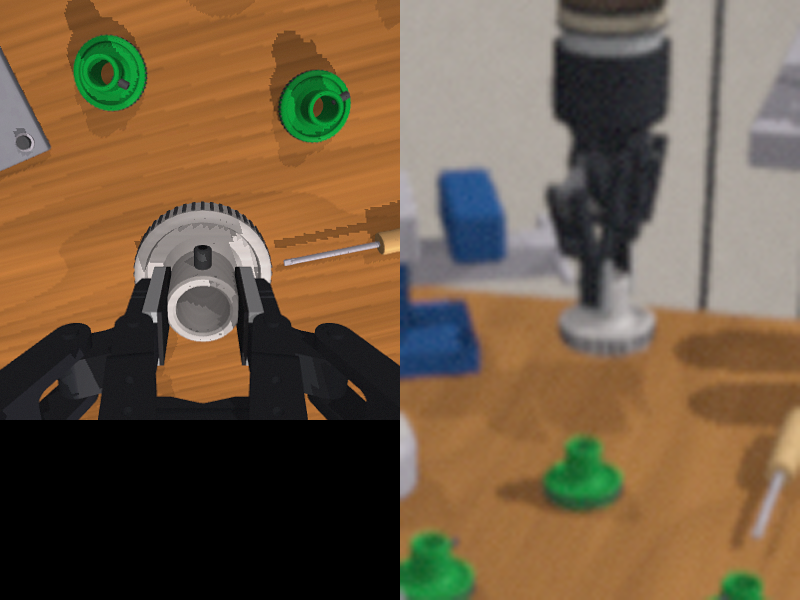

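The last picture shows the wheel held by the hub and level, with its screw along tool x (hub centre at wrist (282,311), screw end at (282,248)). The grasp height and image agree that the hub top lies at tool (-2 mm, 0, -19.5 mm). Carrying it to the shaft.

Emit:
{"op": "send_rows", "data": {"series": [[[0, 0, 0, 0, 0, -0.127, -1], [0, 0, 0, 0, 0, -0.127, -1], [0, 0, 0, 0, 0, -0.127, -1], [1.99, -5.02, 0, 0, 0, 0, -1], [1.99, -5.02, 0, 0, 0, 0, -1], [1.99, -5.02, 0, 0, 0, 0, -1], [1.99, -5.02, 0, 0, 0, 0, -1], [1.99, -5.02, 0, 0, 0, 0, -1], [1.99, -5.02, 0, 0, 0, 0, -1], [1.99, -5.02, 0, 0, 0, 0, -1]]]}}

```text
time: 19.88
eef_pos: [0.5444, 0.0163, 0.2148]
tcp_rot: [0.998, 0.063, -0.002, -0.0]
contact_force: [0.1, 0.2, -2.6]
opening: 0.324
finger_force: 50.4
```

Emit:
{"op": "send_rows", "data": {"series": [[[1.5, -3.8, 0, 0, 0, 0, -1], [0.5, -1.2, 0, 0, 0, 0, -1], [0, 0, 0, 0, 0, 0, -1], [0, 0, 0, 0, 0, 0, -1], [0, 0, 0, 0, 0, 0, -1]]]}}

```text
time: 20.5
eef_pos: [0.5588, 0.0653, 0.2171]
tcp_rot: [0.998, 0.062, -0.0, 0.0]
contact_force: [-0.6, 0.1, -3.2]
opening: 0.322
finger_force: 50.5
```

```bash
cat > st.py <<'E'
from h import *
s=ctrl.get_state(); R=Ro.from_quat(s["tcp_rot"]).as_matrix(); psi=np.arctan2(R[1,0],R[0,0])
ax=s["eef_pos"]+R@[-.0022,0,-.0195]
print("yaw",np.degrees(psi).round(2),"tcp",s["eef_pos"].round(4),"hubtop",ax.round(4),"tilt",R[:2,2].round(4),"F",s["contact_force"].round(1),"M",s["wrist_torque"].round(2),"op",round(s["opening"],3),s["finger_force"],s["time"])
print("to go, tool cm",(R.T@(np.array([.5563,.0672,.152])-ax)*100).round(2))
E
python3 st.py
python3 - <<'E'
from h import *
import pickle
c=cam("wrist"); pickle.dump(c,open("w6.pkl","wb"))
E
```

```text
yaw 7.13 tcp [0.5588 0.0653 0.2171] hubtop [0.5566 0.065  0.2366] tilt [-0.0005 -0.0002] F [-0.6  0.1 -3.2] M [-0.07  0.02  0.01] op 0.322 50.51022986881435 20.5
to go, tool cm [ 0.   -0.22  8.46]
```

Emit:
{"op": "send_rows", "data": {"series": [[[0, -0.2, 0, 0, 0, 0, -1], [0, 0, 2, 0, 0, 0, -1], [0, 0, 1.6, 0, 0, 0, -1], [0, 0, 0, 0, 0, 0, -1], [0, 0, 0, 0, 0, 0, -1]]]}}

```text
time: 21.18
eef_pos: [0.5587, 0.0685, 0.1811]
tcp_rot: [0.998, 0.063, -0.0, -0.0]
contact_force: [-0.8, 0.0, -2.3]
opening: 0.322
finger_force: 50.5
```

```bash
python3 st.py
```

```text
yaw 7.24 tcp [0.5587 0.0685 0.1811] hubtop [0.5565 0.0683 0.2006] tilt [-0.0004  0.    ] F [-0.8  0.  -2.3] M [-0.   -0.02  0.04] op 0.322 50.49595958087593 21.175
to go, tool cm [-0.03  0.1   4.86]
```

Emit:
{"op": "send_rows", "data": {"series": [[[0, 0, 0.3, 0, 0, 0, -1], [0, 0, 0.3, 0, 0, 0, -1], [0, 0, 0.3, 0, 0, 0, -1], [0, 0, 0.3, 0, 0, 0, -1], [0, 0, 0, 0, 0, 0, -1], [0, 0, 0, 0, 0, 0, -1]]]}}

```text
time: 21.92
eef_pos: [0.5581, 0.0679, 0.1692]
tcp_rot: [0.998, 0.063, -0.001, 0.001]
contact_force: [-3.9, -3.5, -0.1]
opening: 0.322
finger_force: 50.8
```

```bash
python3 st.py
```

```text
yaw 7.26 tcp [0.5581 0.0679 0.1692] hubtop [0.556  0.0676 0.1887] tilt [-0.0016 -0.0017] F [-3.9 -3.5 -0.1] M [-0.63  0.62 -0.02] op 0.322 50.800056885927916 21.925
to go, tool cm [0.03 0.04 3.67]
```

Emit:
{"op": "send_rows", "data": {"series": [[[-0.1, 0.09, 0, 0, 0, 0, -1], [0, 0, 0.3, 0, 0, 0, -1], [0, 0, 0.3, 0, 0, 0, -1], [0, 0, 0.3, 0, 0, 0, -1], [0, 0, 0.3, 0, 0, 0, -1], [0, 0, 0, 0, 0, 0, -1], [0, 0, 0, 0, 0, 0, -1]]]}}

```text
time: 22.8
eef_pos: [0.5576, 0.0676, 0.1569]
tcp_rot: [0.998, 0.063, -0.0, -0.0]
contact_force: [-1.0, -1.3, -3.3]
opening: 0.32
finger_force: 50.4
```

```bash
python3 st.py
```

```text
yaw 7.23 tcp [0.5576 0.0676 0.1569] hubtop [0.5554 0.0673 0.1764] tilt [-0.0007  0.0003] F [-1.  -1.3 -3.3] M [-0.22  0.24 -0.03] op 0.32 50.40233340114355 22.8
to go, tool cm [0.09 0.02 2.44]
```

Emit:
{"op": "send_rows", "data": {"series": [[[0, 0, 0.4, 0, 0, 0, -1], [0, 0, 0.4, 0, 0, 0, -1], [0, 0, 0.4, 0, 0, 0, -1], [0, 0, 0.2, 0, 0, 0, -1], [0, 0, 0.2, 0, 0, 0, -1], [0, 0, 0.2, 0, 0, 0, -1], [0, 0, 0, 0, 0, 0, -1]]]}}

```text
time: 23.68
eef_pos: [0.5577, 0.0675, 0.139]
tcp_rot: [0.998, 0.063, -0.0, -0.0]
contact_force: [-2.3, -1.8, -2.2]
opening: 0.327
finger_force: 50.6
```

```bash
python3 st.py
```

```text
yaw 7.23 tcp [0.5577 0.0675 0.139 ] hubtop [0.5555 0.0672 0.1585] tilt [-0.0003  0.    ] F [-2.3 -1.8 -2.2] M [-0.35  0.37  0.  ] op 0.327 50.592240770347416 23.675
to go, tool cm [0.08 0.01 0.65]
```

Emit:
{"op": "send_rows", "data": {"series": [[[0, 0, 0.2, 0, 0, 0, -1], [0, 0, 0.2, 0, 0, 0, -1], [0, 0, 0.2, 0, 0, 0, -1], [0, 0, 0, 0, 0, 0, -1], [0, 0, 0, 0, 0, 0, -1], [0, 0, 0, 0, 0, 0, -1]]]}}

```text
time: 24.42
eef_pos: [0.5576, 0.0675, 0.1329]
tcp_rot: [0.998, 0.063, -0.0, -0.0]
contact_force: [-2.0, -1.6, -2.9]
opening: 0.321
finger_force: 50.5
```

```bash
python3 st.py
python3 - <<'E'
from h import *
c=cam("wrist"); d=cam("side"); a=cam("scene"); e=ctrl.get_state()["eef_pos"]
C=np.zeros((600,800,3),np.uint8); C[:300,:400]=cv2.resize(c["img"],(400,300))
q=proj(c,[e+[-.002,0,.0195]])[0].astype(int); print("wrist crop origin",q-[50,37])
C[300:,:400]=cv2.resize(c["img"][q[1]-37:q[1]+38,q[0]-50:q[0]+50],(400,300),interpolation=cv2.INTER_CUBIC)
for k,(n,v) in enumerate((("side",d),("scene",a))):
    p=proj(v,[[.5563,.0672,.13]])[0].astype(int); C[k*300:k*300+300,400:]=cv2.resize(v["img"][p[1]-37:p[1]+38,p[0]-50:p[0]+50],(400,300),interpolation=cv2.INTER_CUBIC); print(n,p-[50,37],proj(v,[[.5563,.0672,.152],[.5563,.0672,.108],[.5563,.0672,.094]]).round(1).tolist())
cv2.imwrite("pics/fin.png",C[:,:,::-1])
E
```

```text
yaw 7.23 tcp [0.5576 0.0675 0.1329] hubtop [0.5555 0.0672 0.1524] tilt [-0.0004  0.    ] F [-2.  -1.6 -2.9] M [-0.39  0.39 -0.01] op 0.321 50.48389344010502 24.425
to go, tool cm [0.08 0.01 0.04]
wrist crop origin [234 274]
side [162 191] [[211.1, 220.5], [213.1, 236.8], [213.8, 241.9]]
scene [221 218] [[271.6, 251.6], [271.6, 259.1], [271.6, 261.4]]
```

View pics/fin.png

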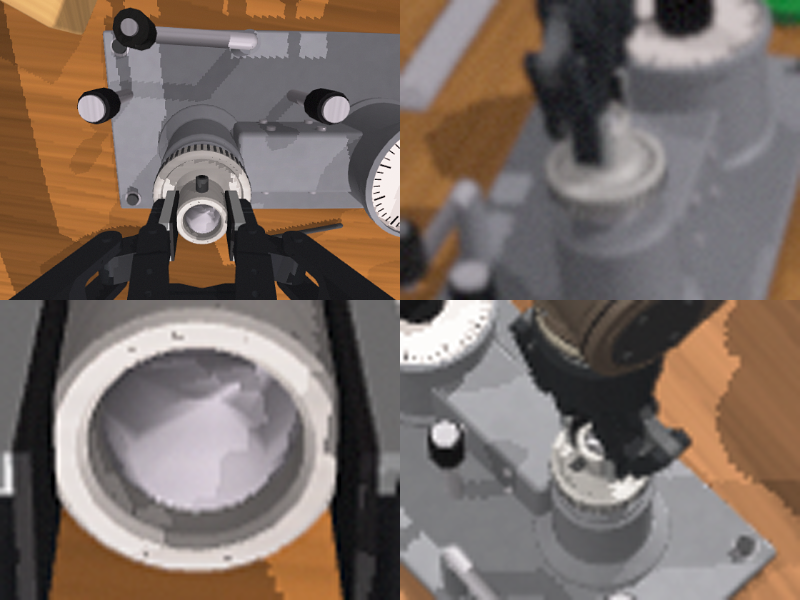

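The wheel is on the shaft with its screw toward the far side, and the view down the bore shows an even gap around the shaft's end of about 4 mm, as it should be when flush. In the side crop the rim sits at the expected row (231.5 against 231–232) and stays clear of the shoulder. To confirm the height, I'll feel for the shoulder, 14 mm lower, and come back up.

Emit:
{"op": "send_rows", "data": {"series": [[[-0.05, 0, 0.4, 0, 0, 0, -1], [0, 0, 0.4, 0, 0, 0, -1], [0, 0, 0.2, 0, 0, 0, -1], [0, 0, 0, 0, 0, 0, -1], [0, 0, 0, 0, 0, 0, -1]]]}}

```text
time: 25.2
eef_pos: [0.5575, 0.0676, 0.1231]
tcp_rot: [0.998, 0.063, 0.0, -0.0]
contact_force: [-0.2, -1.2, -2.7]
opening: 0.323
finger_force: 50.5
```

Emit:
{"op": "send_rows", "data": {"series": [[[0, 0, 0.1, 0, 0, 0, -1], [0, 0, 0.1, 0, 0, 0, -1], [0, 0, 0, 0, 0, 0, -1]]]}}

```text
time: 25.58
eef_pos: [0.5575, 0.0675, 0.1214]
tcp_rot: [0.998, 0.063, 0.0, -0.0]
contact_force: [-0.9, -0.6, -2.2]
opening: 0.321
finger_force: 50.5
```

Emit:
{"op": "send_rows", "data": {"series": [[[0, 0, 0.1, 0, 0, 0, -1], [0, 0, 0.1, 0, 0, 0, -1], [0, 0, 0, 0, 0, 0, -1]]]}}

```text
time: 25.95
eef_pos: [0.5574, 0.0676, 0.1192]
tcp_rot: [0.998, 0.063, 0.0, -0.0]
contact_force: [-0.4, -1.0, -3.3]
opening: 0.326
finger_force: 50.5
```

Emit:
{"op": "send_rows", "data": {"series": [[[0, 0, 0.1, 0, 0, 0, -1], [0, 0, 0.1, 0, 0, 0, -1], [0, 0, 0, 0, 0, 0, -1]]]}}

```text
time: 26.32
eef_pos: [0.5575, 0.0676, 0.1185]
tcp_rot: [0.998, 0.063, 0.0, -0.0]
contact_force: [-4.6, -0.4, 4.8]
opening: 0.32
finger_force: 51.4
```

Emit:
{"op": "send_rows", "data": {"series": [[[0, 0, 0.1, 0, 0, 0, -1], [0, 0, 0.1, 0, 0, 0, -1], [0, 0, 0, 0, 0, 0, -1]]]}}

```text
time: 26.7
eef_pos: [0.5575, 0.0675, 0.1184]
tcp_rot: [0.998, 0.063, -0.0, 0.0]
contact_force: [-7.7, -1.0, 13.9]
opening: 0.322
finger_force: 52.5
```

The shoulder contact came at TCP z = 0.1185, exactly as predicted. Raising to 0.1325.

Emit:
{"op": "send_rows", "data": {"series": [[[0, 0, -0.5, 0, 0, 0, -1], [0, 0, -0.5, 0, 0, 0, -1], [0, 0, -0.5, 0, 0, 0, -1], [0, 0, -0.26, 0, 0, 0, -1], [0, 0, 0, 0, 0, 0, -1], [0, 0, 0, 0, 0, 0, -1], [0, 0, 0, 0, 0, 0, -1], [0, 0, 0, 0, 0, 0, -1]]]}}

```text
time: 27.7
eef_pos: [0.5572, 0.0674, 0.1328]
tcp_rot: [0.998, 0.063, -0.0, -0.0]
contact_force: [0.5, -0.3, -3.5]
opening: 0.323
finger_force: 50.5
```

```bash
python3 st.py
```

```text
yaw 7.24 tcp [0.5572 0.0674 0.1328] hubtop [0.5551 0.0672 0.1523] tilt [-0.0002  0.    ] F [ 0.5 -0.3 -3.5] M [-0.03 -0.04  0.07] op 0.323 50.52655391860753 27.7
to go, tool cm [0.12 0.01 0.03]
```

The wheel is flush, level and almost free of side force, still gripped at 50 N. Handing in.

```bash
python3 -c "
from plant import ctrl
print(ctrl.sign_off())"
```

```text
the job is handed in; nothing more can be done
None
```

Job handed in after about 28 s: the knob is on its zero stop, the flat faces the far side, and the wheel is held level and flush on the shaft with its screw over the flat; the hand-in gave no verdict.

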